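# Third hand: hold the new guide block against the sprung fence

### The job

The slicing board is getting a new guide block: swing the orange lid of the parts case open until it rests on its stop, lift out the blue block and stand it on the white board with its flat plate squarely against the middle of the sprung fence plate. Push it steadily against the fence plate with about 10 N (6 to 14 N) so that a colleague can drive the screws, never harder than 24 N. Keep that push for at least two seconds and finish while still holding and pushing, with the lid left open and the other things on the counter left alone.

Things in the scene. Friction and masses are not known exactly. Their poses are not given: they have to be found in the camera images.
- case: Grey open-topped parts case, fixed to the counter, 170 (x) x 260 (y) x 70 mm high, walls and floor 6 mm. Origin: centre of its underside. Its x axis points level from its front (latches, pull tab) to its hinge side, y along the hinge, z up.
- lid (a joint): Angle of the orange case lid in rad: 0 closed, 1.85 fully open on its stop, leaning back past upright. It swings up about the hinge line; no latch. It weighs 0.22 kg and falls shut when let go before about 1.5 and falls on to its stop when let go after about 1.65. The lid plate is 170 x 260 x 10 mm.
- lid_hinge (a point): Middle of the lid's hinge line, on the upper far rim of the case (70 mm above the counter); the hinge line runs along the y axis of the case.
- lid_tab (a point): Grip point on the black pull tab of the lid: a flat tab 34 mm wide (along y of the case) and 12 mm thick that stands 48 mm out in the plane of the lid beyond the middle of its front edge. The point is 28 mm out from that edge, 198 mm from the hinge line and 6 mm above the plane through the hinge line (lid closed). Axes turn with the lid: x from the tab to the hinge, y along the hinge, z out of the lid's top face.
- guide: Blue plastic guide block, about 0.2 kg, 50 mm high, standing upright in the case. Front: flat plate 96 (y) x 12 (x) x 50 mm with two screw holes; behind its middle a grip boss 36 mm wide (y), reaching from x = -20 mm to the plate at x = +16 mm, full height. Origin: underside, under the boss's middle (2 mm off in x). x points forward, out of the plate's flat front face, which lies at x = +28 mm; z up.
- guide_front (a point): Middle of the lower edge of the block's flat front face (28 mm in front of the block's origin). Same axes as the block.
- board: White slicing board fixed to the counter, 200 (x) x 240 (y) x 15 mm, its top 15 mm above the counter. Origin: centre of its underside. x points level towards its fence, y along the fence, z up. The upright steel fence stands at x = +84 to +92 mm and is 75 mm high above the counter.
- fence_plate (a joint): How far the sprung aluminium fence plate is pushed back towards the fence, in m: 0 free, 0.025 at most. The spring is 1 N per mm, without preload, so 0.010 means 10 N.
- plate_face (a point): Point on the near, flat face of the sprung fence plate: the middle of its length, at the height of the board's top (15 mm above the counter). The plate is 180 mm long (y), 8 mm thick, its lower edge 5 mm and its upper edge 55 mm above the board's top. Moves with the plate. x points in the push direction, y along the plate, z up.
- mustard_bottle: Bystander: yellow squeeze bottle, 192 mm high, at the back left. Origin: centre of the underside.
- tin_1: Bystander: small tin with a green and white label, 57 mm across, 72 mm high, on the right. Origin: underside.
- jar_2: Bystander: small glass jar of yellow spread with a dark lid, 61 mm across, 85 mm high, on the right. Origin: underside.
- tub_1: Bystander: small white tub with red fruit on it, 72 mm across, 71 mm high, on the right. Origin: underside.
- tomato_1: Bystander: red tomato, 59 mm across, on the left near the front edge. Origin: underside.
- onion_1: Bystander: red onion, 64 mm across, on the left. Origin: underside.
- spice_jar_1: Bystander: spice jar with a red cap, 45 mm across, 106 mm high, on the left. Origin: underside.

How it is judged:
By the outcome, as a careful person would: the job done as asked, in the order asked, and still so for the second after the job is handed in, while the arm keeps its last pose, push and grip.
It also fails if it takes over 64 s, if anything falls off the work surface, if the arm or the gripper's body presses on something with over 40 N, if the wrist force passes 120 N, or if a joint passes its speed limit or range.

### The arm

A 6-joint arm with a two-finger parallel gripper is mounted at the origin on a cart in front of the work surface, level with it; the furniture and walls round the work are solid. World frame = base frame: x ahead of the robot, y to its left, z up, the work surface at z = 0. Lengths are in mm, angles in rad, forces in N, time in s.
With the tool pointing down it reaches from about 350 to 875 mm from the base axis. Payload 4.2 kg.
Tool frame: the origin (TCP) lies at the very end of the fingers, on their centre line; the grasp point (between the pads) lies 19 mm behind it; z points along the fingers, y is the line along which they close (so a half turn about z gives the same grasp; the last joint's range is limited). The gripper opens to 85 mm and grips with 20 to 120 N. Pads are 22 mm wide; open, the fingers measure 114 mm over their backs; the gripper's body (76 mm by 85 mm) begins 54 mm behind the grasp point. The pads swing forward as they close: fully open they stand 13 mm farther back than shut.
Start: joints at [1.438, 0.385, 0.008, 0, -1.194, -0.259], TCP at [238.625, 577.631, 231.312] pointing down, gripper open.
Joint ranges: [-3.14, 3.14], [-1.21, 2.06], [-1.07, 1.41], [-3.16, 2.05], [-2.99, -0.16], [-3.1, 3.1]. Speed limits (rad/s): [2.79, 2.79, 3.14, 3.14, 3.14, 3.14].

### API

Orientations are given as a unit quaternion [x, y, z, w].
In Python, from bench import arm, optics gives the robot as it stands. The module is installed in compiled form; this text tells all that it offers.
- The arm moves only by the tool step_arm, never from a script. Its argument "motion" is a list of rows, each an object with "dr": the turn, a rotation vector about the tool's x, y, z in units of 8 degrees (1.0 is 8 degrees), a list of three; "slide": the shift along the tool's x, y, z in mm, a list of three; "jaw": the finger opening in mm, from 0 to 85.4. A call has exactly 8 rows; each row is the pose to reach, as a shift and turn from the pose commanded when the call began, along the tool's axes at that moment; what a row does not reach only later rows make up. A row lasts 1/8 s, in which the tool goes at most 62.5 mm and 10.7 degrees, less where a joint would pass 70% of its speed; a pose out of reach is approached as far as the arm can. A call with a gripper value outside its range is refused whole. The fingers move at their own pace and stop on an object; the grip force is fixed at half the most. Time passes only in rows, so rows that repeat a pose let the fingers close, or fill a call up. It gives the time, the measured TCP pose, the force, the opening and the grip force at its end, in the units of the state.
- arm.read_state(): the state, without advancing time (a new reading comes with each control period).
- optics.get_image(name): name is "scene" or "top"; returns the picture (384x512x3 uint8, blue, green, red); there is no depth.
- optics.camera_info(name): a dict with "camera_matrix" (3x3 intrinsics, pixels), "k1" (the pictures are not rectified: a ray, as slopes to the right and down, at radius r is drawn at 1 + k1 r^2 times it, then the intrinsics apply), "view" (4x4, takes a point from world to camera coordinates). Camera axes: x right, y up, looking along -z (the intrinsics and any distortion apply to the point x, -y, -z); pixel columns grow to the right and rows downward; lengths in mm; the calibration is good to about 2 mm. A picture is of the moment at which its call begins. camera_info takes no time and is no camera call.
- arm.job_done(): hands the job in; it is judged then, once.
The state is a dict: "clock": time; "joints": joint angles; "joint_vel": joint speeds; "joint_efforts": joint torques, N m; "position": TCP position; "ee_rot": TCP orientation; "contact_force": force on the tool from outside, world axes, zero at the start; "wrist_torque": the same for the moment, N m; "gripper_width": finger opening in mm; "grasp_force": force on a finger pad.
Only numpy, scipy, OpenCV 4.12 (cv2) and the standard library are available. Lean on these libraries where they do the work, as an engineer would, in place of code of your own. Each camera call takes 0.05 s, during which the arm holds its last target. There are 200 camera calls.

## Working session

There is one attempt and no reset: what is moved stays moved. The work goes in short steps, Python scripts to look and compute and a tool call to move; the robot and the scene stay as the last step left them, time stands still between calls to the robot, and variables do not carry over. Pictures are saved under pics/ and viewed, at most 10 in all, crops included, and the job is handed in when it is done.

Besides the shell and the picture viewer there is one more tool, called by a JSON object that holds its "op" and its "data", one argument or row to a line. step_arm: Moves the arm, as the interface text tells. Its arguments: {"type":"object","properties":{"motion":{"type":"array","items":{"type":"object","properties":{"dr":{"type":"array","items":{"type":"number"}},"slide":{"type":"array","items":{"type":"number"}},"jaw":{"type":"number"}}}}},"required":["motion"]}

```bash
mkdir -p pics
python3 - <<'E'
from bench import arm, optics
import cv2
print(arm.read_state())
for n in("scene","top"):
    i=optics.camera_info(n);print(n,i)
    cv2.imwrite(f"pics/{n}0.png",optics.get_image(n))
E
```

```text
{'clock': 0.0, 'joints': array([ 1.43759235e+00,  3.85572217e-01,  6.63911985e-03, -5.07268274e-04,
       -1.19401713e+00, -2.58613795e-01]), 'joint_vel': array([ 2.01123694e-05, -8.50215752e-04,  8.18089795e-04, -1.94147558e-04,
        5.61770254e-04, -1.60803531e-03]), 'joint_efforts': array([ 4.79661721e-04, -3.92284191e+01,  1.88396448e+01,  4.18630823e+00,
       -4.65258621e-03, -2.21212211e-06]), 'position': array([238.41743109, 577.10716495, 230.21611633]), 'ee_rot': array([ 9.80852337e-01, -1.94749780e-01, -1.67792975e-04,  1.08960776e-03]), 'contact_force': array([0.90848178, 0.29042294, 0.22448019]), 'wrist_torque': array([-0.01648268, -0.02498013, -0.03500603]), 'grasp_force': 0.0, 'gripper_width': 85.40816461582274}
scene {'camera_matrix': array([[472.00240081,   0.        , 254.89207898],
       [  0.        , 472.00240081, 184.85562632],
       [  0.        ,   0.        ,   1.        ]]), 'k1': 0.05073315560634904, 'view': array([[-9.98867936e-01,  4.48111468e-02,  1.59627054e-02,
         4.81383294e+02],
       [-1.73753176e-02, -6.56074427e-01,  7.54496153e-01,
        -6.54953466e+01],
       [ 4.42825607e-02,  7.53364657e-01,  6.56110317e-01,
        -1.85272764e+03],
       [ 0.00000000e+00,  0.00000000e+00,  0.00000000e+00,
         1.00000000e+00]])}
top {'camera_matrix': array([[354.29475054,   0.        , 254.5365745 ],
       [  0.        , 354.29475054, 195.10025924],
       [  0.        ,   0.        ,   1.        ]]), 'k1': -0.07857143708788537, 'view': array([[ 2.34442330e-02, -9.99719102e-01, -3.47633142e-03,
        -2.38837534e+01],
       [ 9.95420764e-01,  2.30208197e-02,  9.27768572e-02,
        -4.97140939e+02],
       [-9.26707684e-02, -5.63549473e-03,  9.95680857e-01,
        -1.50692776e+03],
       [ 0.00000000e+00,  0.00000000e+00,  0.00000000e+00,
         1.00000000e+00]])}
```

View pics/scene0.png

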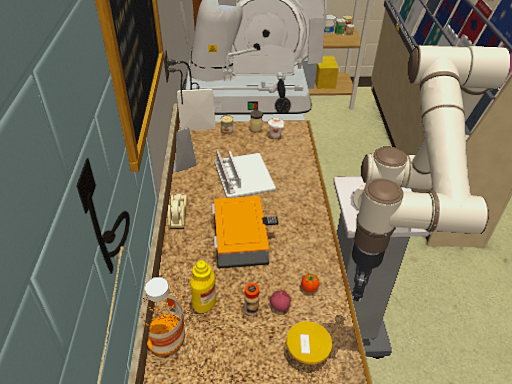

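View pics/top0.png

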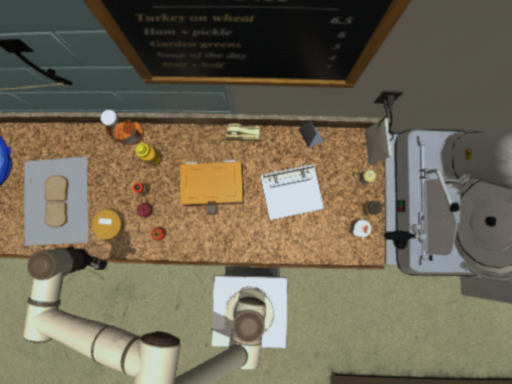

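The scene view shows the closed orange lid (about 240,228 px) with its black tab at (270,220), and the board with its fence at (228,172). In the top view the lid spans (180–242,163–205), the tab is at (211,209), and the fence is near (290,177) on the board. I'll write the helpers and measure.

```bash
cat > h.py <<'E'
import numpy as np, cv2
from bench import arm, optics
from scipy.spatial.transform import Rotation as R
def cam(n):
    i=optics.camera_info(n);return i["camera_matrix"],i["k1"],i["view"]
def ray(n,p):
    K,k,V=cam(n)
    u=cv2.undistortPoints(np.array([[p]],float),K,np.array([k,0,0,0.]))[0,0]
    d=V[:3,:3].T@np.array([u[0],-u[1],-1]);return -V[:3,:3].T@V[:3,3],d/np.linalg.norm(d)
def plane(n,p,z):
    o,d=ray(n,p);return o+d*(z-o[2])/d[2]
def tri(a,b):
    (o1,d1),(o2,d2)=ray("scene",a),ray("top",b)
    s=np.linalg.lstsq(np.c_[d1,-d2],o2-o1,rcond=None)[0]
    p,q=o1+s[0]*d1,o2+s[1]*d2;return (p+q)/2,np.linalg.norm(p-q)
def proj(n,P):
    K,k,V=cam(n);P=np.atleast_2d(np.asarray(P,float))@V[:3,:3].T+V[:3,3]
    P=P*[1,-1,-1];return cv2.projectPoints(P,np.zeros(3),np.zeros(3),K,np.array([k,0,0,0.]))[0][:,0]
def orange(im):
    m=cv2.inRange(cv2.cvtColor(im,cv2.COLOR_BGR2HSV),(8,200,150),(22,255,255))
    return m
def crop(im,x0,y0,x1,y1,f):return cv2.resize(im[y0:y1,x0:x1],None,fx=f,fy=f,interpolation=cv2.INTER_CUBIC)
def panel(name,items):
    H=max(i.shape[0] for i in items)
    cv2.imwrite(name,np.hstack([cv2.copyMakeBorder(i,0,H-i.shape[0],0,4,cv2.BORDER_CONSTANT) for i in items]))
E
python3 - <<'E'
from h import *
ims={n:cv2.imread(f"pics/{n}0.png") for n in("scene","top")}
for n,(x0,y0,x1,y1) in {"scene":(200,180,290,275),"top":(170,150,255,215)}.items():
    m=orange(ims[n]);k=np.zeros_like(m);k[y0:y1,x0:x1]=m[y0:y1,x0:x1]
    c=max(cv2.findContours(k,0,2)[0],key=cv2.contourArea)
    print(n,cv2.contourArea(c),cv2.approxPolyDP(c,4,True)[:,0].tolist(),cv2.boxPoints(cv2.minAreaRect(c)).tolist())
    print([plane(n,p,80).round().tolist() for p in cv2.boxPoints(cv2.minAreaRect(c)).tolist()])
panel("pics/p1.png",[crop(ims["top"],170,150,335,230,3),crop(ims["scene"],205,140,300,275,3)])
E
```

```text
scene 2557.0 [[258, 196], [214, 199], [218, 253], [269, 248]] [[213.26846313476562, 198.57984924316406], [265.0024719238281, 194.69981384277344], [269.1044006347656, 249.3921661376953], [217.37039184570312, 253.27220153808594]]
[[638.0, 52.0, 80.0], [447.0, 36.0, 80.0], [450.0, 303.0, 80.0], [619.0, 315.0, 80.0]]Traceback (most recent call last):
  File "<stdin>", line 5, in <module>
ValueError: max() iterable argument is empty
```

```bash
sed -i 's/(8,200,150)/(8,170,110)/' h.py
python3 - <<'E'
from h import *
ims={n:cv2.imread(f"pics/{n}0.png") for n in("scene","top")}
print(cv2.cvtColor(ims["top"],cv2.COLOR_BGR2HSV)[175:190:7,200:215:7])
for n,(x0,y0,x1,y1) in {"scene":(200,180,290,275),"top":(170,150,255,215)}.items():
    m=orange(ims[n]);k=np.zeros_like(m);k[y0:y1,x0:x1]=m[y0:y1,x0:x1]
    c=max(cv2.findContours(k,0,2)[0],key=cv2.contourArea,default=None)
    if c is None: continue
    a=cv2.approxPolyDP(c,5,True)[:,0].tolist()
    print(n,cv2.contourArea(c),a,[plane(n,p,80).round().tolist() for p in a])
panel("pics/p1.png",[crop(ims["top"],170,150,335,230,3),crop(ims["scene"],205,140,300,275,3)])
E
```

```text
[[[ 18 173 202]
  [ 18 171 200]
  [ 18 170 201]]

 [[ 18 174 204]
  [ 18 170 202]
  [ 18 167 201]]

 [[ 18 173 204]
  [ 18 170 204]
  [ 19 168 203]]]
scene 2595.5 [[259, 196], [214, 199], [218, 253], [269, 249]] [[470.0, 43.0, 80.0], [636.0, 54.0, 80.0], [617.0, 314.0, 80.0], [450.0, 302.0, 80.0]]
top 1396.0 [[240, 163], [180, 165], [181, 203], [212, 198], [209, 183], [223, 167], [241, 182]] [[626.0, 52.0, 80.0], [612.0, 304.0, 80.0], [452.0, 293.0, 80.0], [476.0, 164.0, 80.0], [539.0, 179.0, 80.0], [608.0, 122.0, 80.0], [546.0, 45.0, 80.0]]
```

View pics/p1.png

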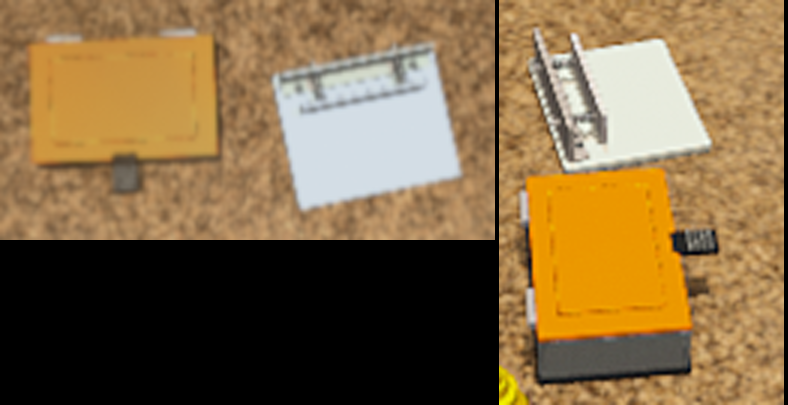

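The panel shows the lid with its tab end at scene ≈(278,220) and top ≈(212,214). The board lies to its right, and the sprung plate stands in front of the fence. Next I'll compute the tab pose and the board pose.

Run:
```python
from h import *
print("tab end",tri((278,220.3),(211.7,214)))
t=lambda x,y:(170+x/3-.33,150+y/3-.33); s=lambda x,y:(205+(x-499)/3-.33,140+y/3-.33)
B=[(275,75),(435,45),(460,175),(302,208)]
print("board top",[plane("top",t(*p),15)[:2].round().tolist() for p in B])
print("board scene",[plane("scene",s(*p),15)[:2].round().tolist() for p in [(665,40),(710,145),(567,168)]])
print("plate top line",[plane("top",t(*p),70)[:2].round().tolist() for p in [(302,110),(425,85)]])
print("plate scene",[plane("scene",s(*p),70)[:2].round().tolist() for p in [(575,35),(605,104)]])
print("lid tri", tri((269,249),(180.5,203.5)), tri((214,199),(241,162.5)))
st=arm.read_state()
Rw=R.from_quat(st["ee_rot"]);tgt=np.array([432,170,110])
print("delta tool",Rw.inv().apply(tgt-st["position"]).round(1))
```

```text
tab end (array([409.37413517, 163.88770507,  73.34545493]), np.float64(0.79405935009976))
board top [[589.0, -40.0], [638.0, -273.0], [449.0, -310.0], [396.0, -83.0]]
board scene [[446.0, -306.0], [399.0, -74.0], [588.0, -34.0]]
plate top line [[532.0, -78.0], [571.0, -250.0]]
plate scene [[576.0, -247.0], [537.0, -97.0]]
lid tri (array([450.06342547, 296.22918863,  73.89033804]), np.float64(0.6693483752471597)) (array([632.97094417,  47.41462322,  72.6903264 ]), np.float64(6.502955754659411))
delta tool [334.4 302.1 121. ]
```

{"op": "step_arm", "data": {
  "motion": [
    {"slide": [42,38,0],"dr": [0,0,-0.8],"jaw": 85},
    {"slide": [84,76,0],"dr": [0,0,-1.6],"jaw": 85},
    {"slide": [126,114,0],"dr": [0,0,-2.4],"jaw": 85},
    {"slide": [168,152,0],"dr": [0,0,-3.3],"jaw": 85},
    {"slide": [210,190,10],"dr": [0,0,-3.3],"jaw": 85},
    {"slide": [252,228,30],"dr": [0,0,-3.3],"jaw": 85},
    {"slide": [294,266,50],"dr": [0,0,-3.3],"jaw": 85},
    {"slide": [335,303,70],"dr": [0,0,-3.3],"jaw": 85}
  ]
}}

```text
clock: 1.1
position: [432.9, 167.9, 160.8]
ee_rot: [0.999, 0.035, 0.0, -0.0]
contact_force: [1.0, 0.7, 0.0]
gripper_width: 84.9
grasp_force: 0.0
```

{"op": "step_arm", "data": {
  "motion": [
    {"slide": [0,0,35],"dr": [0,0,0],"jaw": 85},
    {"slide": [0,0,70],"dr": [0,0,0],"jaw": 85},
    {"slide": [0,0,95],"dr": [0,0,0],"jaw": 85},
    {"slide": [0,0,106],"dr": [0,0,0],"jaw": 85},
    {"slide": [0,0,106],"dr": [0,0,0],"jaw": 60},
    {"slide": [0,0,106],"dr": [0,0,0],"jaw": 40},
    {"slide": [0,0,106],"dr": [0,0,0],"jaw": 20},
    {"slide": [0,0,106],"dr": [0,0,0],"jaw": 20}
  ]
}}

```text
clock: 2.1
position: [433.1, 166.5, 57.2]
ee_rot: [0.999, 0.036, -0.0, 0.003]
contact_force: [6.2, -15.4, 9.2]
gripper_width: 33.2
grasp_force: 59.0
```

Run:
```python
from h import *
a,b=optics.get_image("top"),optics.get_image("scene")
panel("pics/p2.png",[crop(a,170,150,255,230,4),crop(b,205,140,315,275,4)])
s=arm.read_state();print(s["position"],s["contact_force"],s["gripper_width"],s["grasp_force"])
```

```text
[433.14660413 166.50178074  57.21264019] [  7.15850726 -15.35297769   9.78064136] 33.22270649280417 58.9556086063385
```

View pics/p2.png

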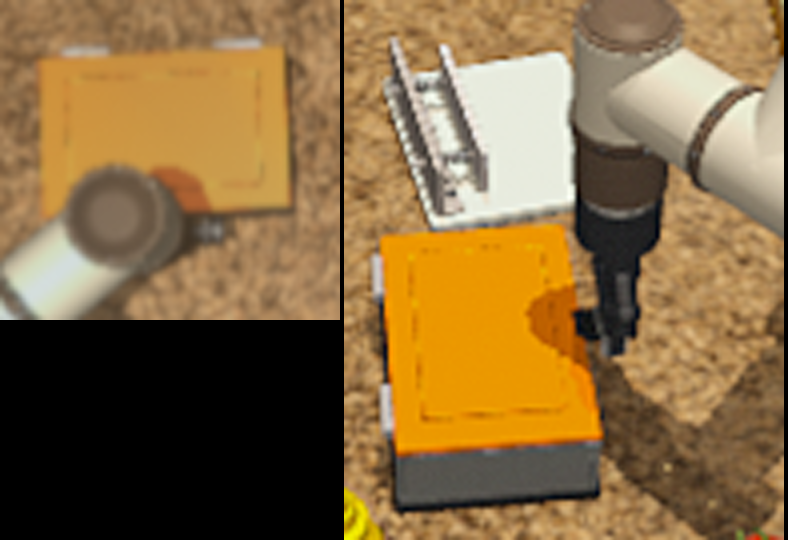

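The tab is gripped (33.2 mm, 59 N), and the fingers straddle it in the scene view at ≈(615,335) in the panel. Next I swing the lid along its arc.

{"op": "step_arm", "data": {
  "motion": [
    {"slide": [1.5,1,-20],"dr": [0,0,0],"jaw": 20},
    {"slide": [5,2,-39],"dr": [0,0,0],"jaw": 20},
    {"slide": [10.5,2,-58],"dr": [0,0,0],"jaw": 20},
    {"slide": [18,2,-76.5],"dr": [0,0,0],"jaw": 20},
    {"slide": [27,2,-94],"dr": [0,0,0],"jaw": 20},
    {"slide": [38,2,-111],"dr": [0,0,0],"jaw": 20},
    {"slide": [50.5,2,-126],"dr": [0,0,0],"jaw": 20},
    {"slide": [64,2,-140],"dr": [0,0,0],"jaw": 20}
  ]
}}

```text
clock: 3.2
position: [494.9, 170.6, 194.5]
ee_rot: [0.999, 0.034, -0.002, 0.001]
contact_force: [3.5, -2.8, -9.0]
gripper_width: 32.7
grasp_force: 61.5
```

{"op": "step_arm", "data": {
  "motion": [
    {"slide": [15,0,-12.5],"dr": [0,0,0],"jaw": 20},
    {"slide": [31.5,0,-23.5],"dr": [0,0,0],"jaw": 20},
    {"slide": [49,0,-33],"dr": [0,0,0],"jaw": 20},
    {"slide": [67.5,0,-40.5],"dr": [0,0,0],"jaw": 20},
    {"slide": [86.5,0,-46],"dr": [0,0,0],"jaw": 20},
    {"slide": [106,0,-50],"dr": [0,0,0],"jaw": 20},
    {"slide": [125.5,0,-51.5],"dr": [0,0,0],"jaw": 20},
    {"slide": [145.5,0,-51.5],"dr": [0,0,0],"jaw": 20}
  ]
}}

```text
clock: 4.2
position: [639.5, 180.6, 246.1]
ee_rot: [0.999, 0.034, -0.004, 0.001]
contact_force: [-4.9, -1.4, 1.4]
gripper_width: 33.0
grasp_force: 69.2
```

{"op": "step_arm", "data": {
  "motion": [
    {"slide": [10,0,1],"dr": [0,0,0],"jaw": 20},
    {"slide": [20,0,2],"dr": [0,0,0],"jaw": 20},
    {"slide": [30,0,4],"dr": [0,0,0],"jaw": 20},
    {"slide": [39,0,6],"dr": [0,0,0],"jaw": 20},
    {"slide": [44,0,7.5],"dr": [0,0,0],"jaw": 20},
    {"slide": [45,0,8],"dr": [0,0,0],"jaw": 60},
    {"slide": [45,0,8],"dr": [0,0,0],"jaw": 85},
    {"slide": [45,0,8],"dr": [0,0,0],"jaw": 85}
  ]
}}

```text
clock: 5.2
position: [687.0, 185.9, 239.9]
ee_rot: [0.999, 0.035, 0.001, -0.001]
contact_force: [-0.8, -0.4, -0.0]
gripper_width: 84.3
grasp_force: 0.0
```

{"op": "step_arm", "data": {
  "motion": [
    {"slide": [0,0,-30],"dr": [0,0,0],"jaw": 85},
    {"slide": [0,0,-70],"dr": [0,0,0],"jaw": 85},
    {"slide": [-40,10,-80],"dr": [0,0,0],"jaw": 85},
    {"slide": [-80,60,-80],"dr": [0,0,0],"jaw": 85},
    {"slide": [-120,115,-80],"dr": [0,0,0],"jaw": 85},
    {"slide": [-160,170,-80],"dr": [0,0,0],"jaw": 85},
    {"slide": [-200,225,-80],"dr": [0,0,0],"jaw": 85},
    {"slide": [-200,250,-80],"dr": [0,0,0],"jaw": 85}
  ]
}}

```text
clock: 6.2
position: [502.6, -79.4, 320.5]
ee_rot: [0.999, 0.035, 0.002, -0.0]
contact_force: [1.6, 0.4, 0.3]
gripper_width: 84.8
grasp_force: 0.0
```

Run:
```python
from h import *
a,b=optics.get_image("top"),optics.get_image("scene")
cv2.imwrite("pics/top3.png",a);cv2.imwrite("pics/scene3.png",b)
panel("pics/p3.png",[crop(a,170,140,335,230,2.4),crop(b,190,140,300,280,3.5)])
s=arm.read_state();print(s["position"],s["contact_force"],s["gripper_width"],s["grasp_force"])
```

```text
[503.24017214 -80.52474294 320.26720557] [ 1.31820142 -0.1308708  -0.09179569] 84.84044019678325 0.0
```

View pics/p3.png

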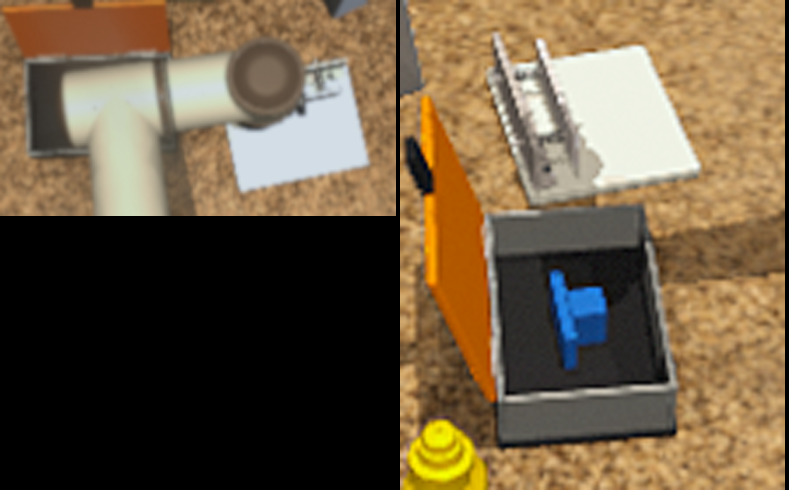

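The lid rests open. The blue block stands in the case at panel ≈(575,318), with its plate toward the hinge. The arm blocks the top view, so I move it aside.

{"op": "step_arm", "data": {
  "motion": [
    {"slide": [-25,30,0],"dr": [0,0,0],"jaw": 85},
    {"slide": [-50,60,0],"dr": [0,0,0],"jaw": 85},
    {"slide": [-75,90,0],"dr": [0,0,0],"jaw": 85},
    {"slide": [-100,120,0],"dr": [0,0,0],"jaw": 85},
    {"slide": [-125,150,0],"dr": [0,0,0],"jaw": 85},
    {"slide": [-150,180,0],"dr": [0,0,0],"jaw": 85},
    {"slide": [-175,210,0],"dr": [0,0,0],"jaw": 85},
    {"slide": [-200,235,0],"dr": [0,0,0],"jaw": 85}
  ]
}}

```text
clock: 7.3
position: [321.1, -326.9, 319.3]
ee_rot: [0.999, 0.035, 0.001, 0.0]
contact_force: [0.3, 0.1, -1.1]
gripper_width: 85.0
grasp_force: 0.0
```

Run:
```python
from h import *
a,b=optics.get_image("top"),optics.get_image("scene")
cv2.imwrite("pics/top4.png",a);cv2.imwrite("pics/scene4.png",b)
for n,im in(("top",a),("scene",b)):
    m=cv2.inRange(cv2.cvtColor(im,cv2.COLOR_BGR2HSV),(100,120,60),(125,255,255))
    m[:140]=0;m[280:]=0;m[:,:170]=0;m[:,300:]=0
    cs=sorted(cv2.findContours(m,0,1)[0],key=cv2.contourArea)[-1:]
    for c in cs:print(n,cv2.contourArea(c),cv2.boundingRect(c),cv2.minAreaRect(c),[plane(n,p,56)[:2].round().tolist() for p in cv2.boxPoints(cv2.minAreaRect(c)).tolist()])
panel("pics/p4.png",[np.vstack([crop(a,170,150,250,215,5),crop(b,225,200,285,255,5)]) if 0 else crop(a,170,150,250,215,5),crop(b,222,205,272,255,7)])
panel("pics/p5.png",[crop(a,255,155,330,225,5),crop(b,210,145,280,205,5)])
s=arm.read_state();print(s["position"])
```

```text
top 95.5 (201, 178, 22, 13) ((211.9712371826172, 184.4767303466797), (10.991902351379395, 21.303354263305664), 83.9909896850586) [[553.0, 217.0], [565.0, 128.0], [518.0, 121.0], [507.0, 211.0]]
scene 258.0 (233, 217, 16, 29) ((240.5, 231.0), (28.0, 15.0), 90.0) [[567.0, 126.0], [513.0, 127.0], [518.0, 261.0], [568.0, 259.0]]
[ 320.16097694 -327.4287053   319.25772362]
```

View pics/p4.png

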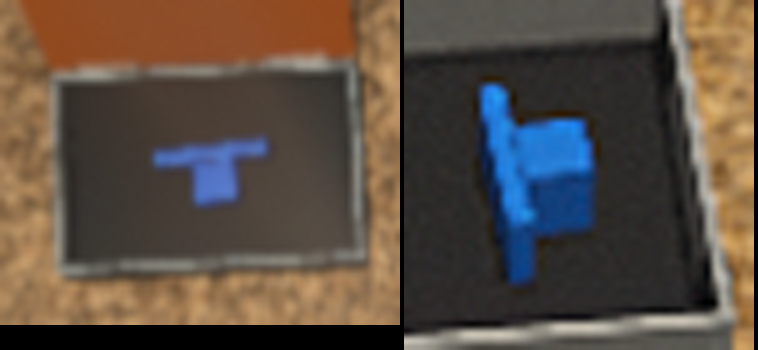

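View pics/p5.png

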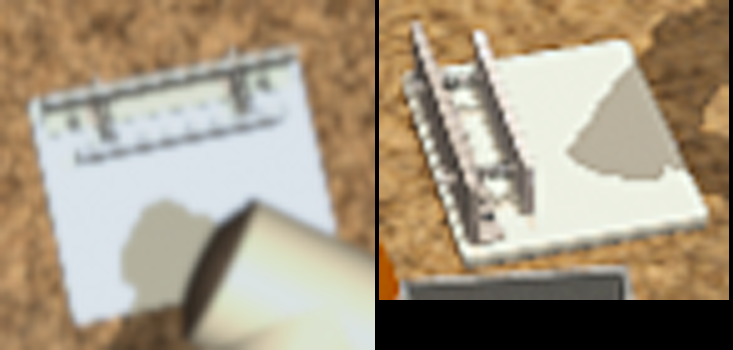

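Panel p4 shows the block's T shape in both views: the plate runs (153,150)–(267,138) in the top crop, with the boss toward the robot. Panel p5 shows the sprung plate as the line (77,157)–(283,120) in the top crop and (480,30)–(530,185) in the scene crop. Next I triangulate.

Run:
```python
from h import *
def c(x0,y0,f,off=0):return lambda u,v:(x0+(u-off+.5)/f-.5,y0+(v+.5)/f-.5)
T=c(170,150,5);S=c(222,205,7,404);T2=c(255,155,5);S2=c(210,145,5,379)
def show(n,s,t):
    p,e=tri(s,t);print(n,p.round(1),round(e,1))
show("block front -y top",S(486,85),T(267,138))
show("block front +y top",S(515,217),T(153,151))
show("boss rear -y top",S(587,121),T(238,203))
show("boss rear +y top",S(595,170),T(194,207))
for n,p in dict(fl=T(153,151),fr=T(267,138),br=T(238,203),bl=T(193,207)).items():print(n,plane("top",p,56)[:2].round(1))
for n,p in dict(fr=S(482,86),fl=S(513,217),br=S(587,121),bl=S(595,170)).items():print("s",n,plane("scene",p,56)[:2].round(1))
show("plate -y end",S2(482,31),T2(283,121))
show("plate +y end",S2(524,150),T2(77,158))
show("fence -y",S2(416,24),T2(297,50));
show("fence +y",S2(474,180),T2(38,104))
for z in(15,20,70):print(z,[plane("top",T2(*p),z)[:2].round(1).tolist() for p in[(77,158),(283,121)]])
for z in(15,20,70):print("s",z,[plane("scene",S2(*p),z)[:2].round(1).tolist() for p in[(482,31),(524,150),(532,212)]])
print("board",[plane("top",T2(*p),15)[:2].round(1).tolist() for p in[(32,100),(298,47),(75,325)]],[plane("scene",S2(*p),15)[:2].round(1).tolist() for p in[(628,40),(708,215),(465,260)]])
for im,n,x0,y0,x1,y1 in((cv2.imread("pics/top4.png"),"top",170,150,250,215),(cv2.imread("pics/scene4.png"),"scene",222,205,272,255)):
    h=cv2.cvtColor(im,cv2.COLOR_BGR2HSV)[y0:y1,x0:x1]
    m=cv2.inRange(h,(100,120,60),(125,255,255));k=cv2.moments(m,True);print(n,k["m10"]/k["m00"]+x0,k["m01"]/k["m00"]+y0)
```

```text
block front -y top [567.  123.4  55.5] 1.7
block front +y top [553.4 219.6  59.5] 1.2
boss rear -y top [513.6 146.5  50.7] 2.8
boss rear +y top [510.  183.5  53.1] 4.5
fl [554.5 220.1]
fr [567.8 123.3]
br [511.7 146.1]
bl [507.4 184.2]
s fr [568.2 124.8]
s fl [553.8 216.4]
s br [515.2 151.5]
s bl [512.3 185.8]
plate -y end [ 571.3 -250.    70. ] 7.4
plate +y end [536.9 -76.8  83.9] 12.6
fence -y [ 629.2 -260.9   70.7] 1.6
fence +y [578.6 -43.   83.5] 6.8
15 [[538.8, -78.6], [575.5, -258.0]]
20 [[538.2, -78.4], [574.8, -257.2]]
70 [[532.2, -76.5], [567.6, -249.5]]
s 15 [[575.6, -324.5], [542.0, -161.2], [537.1, -83.8]]
s 20 [[575.5, -317.8], [542.1, -155.2], [537.2, -78.1]]
s 70 [[574.9, -251.2], [542.9, -95.1], [538.2, -21.1]]
board [[588.8, -38.4], [641.4, -270.7], [393.7, -79.7]] [[448.7, -308.5], [396.8, -76.4], [590.4, -28.5]]
top 211.84126984126985 183.27777777777777
scene 240.0841750841751 230.24242424242425
```

{"op": "step_arm", "data": {
  "motion": [
    {"slide": [25,-50,0],"dr": [0,0,0],"jaw": 85},
    {"slide": [50,-100,0],"dr": [0,0,0],"jaw": 85},
    {"slide": [75,-150,0],"dr": [0,0,0],"jaw": 85},
    {"slide": [105,-205,0],"dr": [0,0,0],"jaw": 85},
    {"slide": [135,-260,0],"dr": [0,0,0],"jaw": 85},
    {"slide": [165,-315,0],"dr": [0,0,0],"jaw": 85},
    {"slide": [195,-370,0],"dr": [0,0,0],"jaw": 85},
    {"slide": [220,-425,0],"dr": [0,0,0],"jaw": 85}
  ]
}}

```text
clock: 8.4
position: [511.8, 116.5, 319.3]
ee_rot: [0.999, 0.035, 0.001, -0.0]
contact_force: [0.4, -0.6, 0.6]
gripper_width: 84.8
grasp_force: 0.0
```

{"op": "step_arm", "data": {
  "motion": [
    {"slide": [15,-30,20],"dr": [0,0,-0.5],"jaw": 85},
    {"slide": [24,-53,50],"dr": [0,0,-0.5],"jaw": 85},
    {"slide": [24,-53,90],"dr": [0,0,-0.5],"jaw": 85},
    {"slide": [24,-53,130],"dr": [0,0,-0.5],"jaw": 85},
    {"slide": [24,-53,170],"dr": [0,0,-0.5],"jaw": 85},
    {"slide": [24,-53,200],"dr": [0,0,-0.5],"jaw": 85},
    {"slide": [24,-53,220],"dr": [0,0,-0.5],"jaw": 85},
    {"slide": [24,-53,220],"dr": [0,0,-0.5],"jaw": 85}
  ]
}}

```text
clock: 9.4
position: [530.5, 168.2, 97.5]
ee_rot: [0.998, 0.07, -0.001, 0.001]
contact_force: [0.1, 0.3, 0.3]
gripper_width: 85.1
grasp_force: 0.0
```

Run:
```python
from h import *
b=optics.get_image("scene");s=arm.read_state();p=s["position"];Rw=R.from_quat(s["ee_rot"])
t=np.array([531.3,167.3,17]);print(p,Rw.as_matrix()[:2,0],Rw.inv().apply(t-p).round(1),s["contact_force"])
panel("pics/p6.png",[crop(b,200,170,300,265,6)])
```

```text
[531.4947793  168.51931607  98.82747277] [0.99019062 0.13972308] [-0.4  1.2 81.8] [0.26685295 0.12403366 0.57431762]
```

View pics/p6.png

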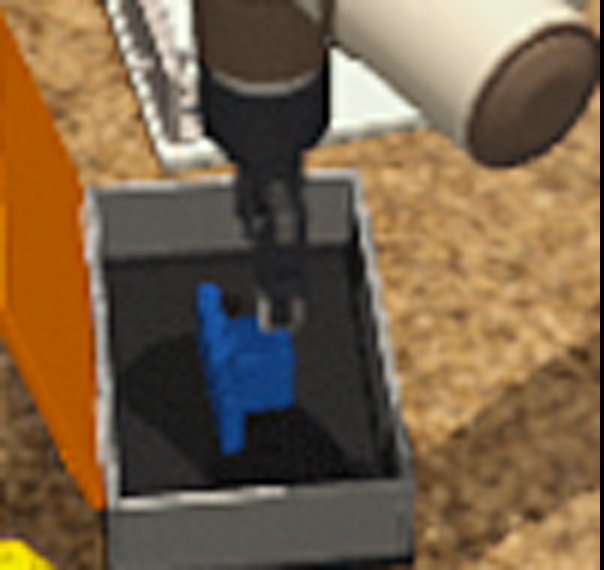

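The open fingers are over the boss (finger at ≈(280,310) in the panel), behind the plate. I descend and grip.

{"op": "step_arm", "data": {
  "motion": [
    {"slide": [-1,1,25],"dr": [0,0,0],"jaw": 85},
    {"slide": [-1,1,50],"dr": [0,0,0],"jaw": 85},
    {"slide": [-1,1,70],"dr": [0,0,0],"jaw": 85},
    {"slide": [-1,1,81],"dr": [0,0,0],"jaw": 85},
    {"slide": [-1,1,81],"dr": [0,0,0],"jaw": 60},
    {"slide": [-1,1,81],"dr": [0,0,0],"jaw": 40},
    {"slide": [-1,1,81],"dr": [0,0,0],"jaw": 20},
    {"slide": [-1,1,81],"dr": [0,0,0],"jaw": 20}
  ]
}}

```text
clock: 10.45
position: [531.4, 166.9, 19.1]
ee_rot: [0.998, 0.07, 0.001, -0.001]
contact_force: [-1.4, 1.5, 5.2]
gripper_width: 35.1
grasp_force: 60.8
```

Run:
```python
from h import *
s=arm.read_state();print(s["position"],s["contact_force"],s["gripper_width"],s["grasp_force"],R.from_quat(s["ee_rot"]).as_matrix().round(3))
```

```text
[531.41652459 166.94580124  19.05336433] [-1.35675233  1.49565472  5.17530412] 35.10648149084883 60.76623558998108 [[ 0.99   0.139  0.002]
 [ 0.139 -0.99   0.001]
 [ 0.002 -0.001 -1.   ]]
```

{"op": "step_arm", "data": {
  "motion": [
    {"slide": [0,0,-15],"dr": [0,0,0],"jaw": 20},
    {"slide": [0,0,-45],"dr": [0,0,0],"jaw": 20},
    {"slide": [0,0,-80],"dr": [0,0,0],"jaw": 20},
    {"slide": [0,0,-120],"dr": [0,0,0],"jaw": 20},
    {"slide": [-5,15,-140],"dr": [0,0,0],"jaw": 20},
    {"slide": [-15,45,-140],"dr": [0,0,0],"jaw": 20},
    {"slide": [-25,85,-140],"dr": [0,0,0],"jaw": 20},
    {"slide": [-35,130,-140],"dr": [0,0,0],"jaw": 20}
  ]
}}

```text
clock: 11.45
position: [513.0, 31.7, 158.2]
ee_rot: [0.998, 0.07, -0.0, -0.0]
contact_force: [0.9, 0.6, -1.0]
gripper_width: 35.7
grasp_force: 60.1
```

{"op": "step_arm", "data": {
  "motion": [
    {"slide": [-10,40,0],"dr": [0,0,-0.25],"jaw": 20},
    {"slide": [-15,80,0],"dr": [0,0,-0.53],"jaw": 20},
    {"slide": [-22,120,0],"dr": [0,0,-0.53],"jaw": 20},
    {"slide": [-30,160,0],"dr": [0,0,-0.53],"jaw": 20},
    {"slide": [-39,190,0],"dr": [0,0,-0.53],"jaw": 20},
    {"slide": [-39,205,0],"dr": [0,0,-0.53],"jaw": 20},
    {"slide": [-39,205,30],"dr": [0,0,-0.53],"jaw": 20},
    {"slide": [-39,205,60],"dr": [0,0,-0.53],"jaw": 20}
  ]
}}

```text
clock: 12.45
position: [503.9, -175.6, 97.7]
ee_rot: [0.994, 0.106, 0.001, -0.0]
contact_force: [-0.0, -0.0, -2.2]
gripper_width: 35.2
grasp_force: 60.2
```

Run:
```python
from h import *
b=optics.get_image("scene");s=arm.read_state();print(s["position"],R.from_quat(s["ee_rot"]).as_matrix()[:,0].round(3),s["contact_force"],s["gripper_width"])
cv2.imwrite("pics/scene7.png",b)
panel("pics/p7.png",[crop(b,195,120,295,215,6)])
```

```text
[ 500.78381181 -174.9232532    93.27346339] [ 0.978  0.21  -0.007] [-1.54659611  0.58402891 -4.92272679] 35.25341355642739
```

View pics/p7.png

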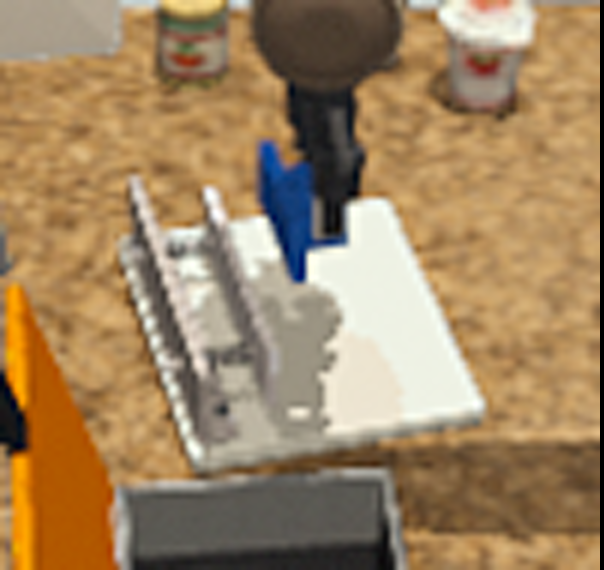

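The block hangs over the board, its plate parallel to the sprung plate (block ≈(285,210), sprung plate ≈(240,280) in the panel). I lower it.

{"op": "step_arm", "data": {
  "motion": [
    {"slide": [0,0,15],"dr": [0,0,0],"jaw": 20},
    {"slide": [0,0,30],"dr": [0,0,0],"jaw": 20},
    {"slide": [0,0,45],"dr": [0,0,0],"jaw": 20},
    {"slide": [0,0,55],"dr": [0,0,0],"jaw": 20},
    {"slide": [0,0,62],"dr": [0,0,0],"jaw": 20},
    {"slide": [0,0,62],"dr": [0,0,0],"jaw": 20},
    {"slide": [0,0,62],"dr": [0,0,0],"jaw": 20},
    {"slide": [0,0,62],"dr": [0,0,0],"jaw": 20}
  ]
}}

```text
clock: 13.5
position: [504.0, -175.7, 36.3]
ee_rot: [0.994, 0.106, 0.001, 0.0]
contact_force: [-0.1, 0.9, -1.4]
gripper_width: 35.2
grasp_force: 60.1
```

```bash
cat > m.py <<'E'
from h import *
b=optics.get_image("scene");s=arm.read_state();M=R.from_quat(s["ee_rot"]).as_matrix()
print("pos",s["position"].round(1),"x",M[:,0].round(3),"Fw",s["contact_force"].round(1),"Ftool",(M.T@s["contact_force"]).round(1),"w",s["gripper_width"],"t",s["clock"],s["wrist_torque"].round(2))
m=cv2.inRange(cv2.cvtColor(b,cv2.COLOR_BGR2HSV),(100,140,50),(125,255,255));m[:120]=0;m[230:]=0;m[:,:200]=0;m[:,300:]=0
c=max(cv2.findContours(m,0,1)[0],key=cv2.contourArea,default=None)
if c is not None: print(cv2.boundingRect(c))
cv2.imwrite("pics/last.png",b)
E
python3 m.py
```

```text
pos [ 503.9 -175.7   36.3] x [0.977 0.211 0.001] Fw [ 0.1 -0.  -1.9] Ftool [0.1 0.  1.9] w 35.5749977958965 t 13.55 [-0.02  0.03  0.03]
(239, 156, 8, 23)
```

{"op": "step_arm", "data": {
  "motion": [
    {"slide": [0,0,3],"dr": [0,0,0],"jaw": 20},
    {"slide": [0,0,5],"dr": [0,0,0],"jaw": 20},
    {"slide": [0,0,6.5],"dr": [0,0,0],"jaw": 20},
    {"slide": [0,0,7.5],"dr": [0,0,0],"jaw": 20},
    {"slide": [0,0,8],"dr": [0,0,0],"jaw": 20},
    {"slide": [0,0,8.5],"dr": [0,0,0],"jaw": 20},
    {"slide": [0,0,8.5],"dr": [0,0,0],"jaw": 20},
    {"slide": [0,0,8.5],"dr": [0,0,0],"jaw": 20}
  ]
}}

```text
clock: 14.55
position: [503.6, -175.7, 28.1]
ee_rot: [0.994, 0.106, 0.0, 0.0]
contact_force: [-3.2, 0.5, 4.9]
gripper_width: 35.7
grasp_force: 61.1
```

```bash
python3 m.py
```

```text
pos [ 503.6 -175.7   28.1] x [0.977 0.211 0.   ] Fw [-2.5  2.   5.3] Ftool [-2.  -2.5 -5.3] w 34.98100162049869 t 14.6 [0.37 0.67 0.09]
(239, 158, 11, 22)
```

{"op": "step_arm", "data": {
  "motion": [
    {"slide": [0,0,-0.5],"dr": [0,0,0],"jaw": 20},
    {"slide": [2,0,-0.5],"dr": [0,0,0],"jaw": 20},
    {"slide": [4,0,-0.5],"dr": [0,0,0],"jaw": 20},
    {"slide": [6,0,-0.5],"dr": [0,0,0],"jaw": 20},
    {"slide": [8,0,-0.5],"dr": [0,0,0],"jaw": 20},
    {"slide": [10,0,-0.5],"dr": [0,0,0],"jaw": 20},
    {"slide": [10,0,-0.5],"dr": [0,0,0],"jaw": 20},
    {"slide": [10,0,-0.5],"dr": [0,0,0],"jaw": 20}
  ]
}}

```text
clock: 15.6
position: [513.0, -173.8, 28.1]
ee_rot: [0.994, 0.106, -0.0, 0.0]
contact_force: [-2.5, -0.8, 5.3]
gripper_width: 35.5
grasp_force: 60.9
```

```bash
python3 m.py
```

```text
pos [ 513.  -173.8   28.1] x [ 0.977  0.211 -0.001] Fw [-3.7 -1.4  5.8] Ftool [-3.9  0.6 -5.8] w 35.53440416868814 t 15.65 [-0.12  0.85  0.08]
(237, 158, 8, 23)
```

{"op": "step_arm", "data": {
  "motion": [
    {"slide": [0,0,-0.5],"dr": [0,0,0],"jaw": 20},
    {"slide": [0,0,-0.7],"dr": [0,0,0],"jaw": 20},
    {"slide": [2,0,-0.7],"dr": [0,0,0],"jaw": 20},
    {"slide": [4,0,-0.7],"dr": [0,0,0],"jaw": 20},
    {"slide": [6,0,-0.7],"dr": [0,0,0],"jaw": 20},
    {"slide": [6,0,-0.7],"dr": [0,0,0],"jaw": 20},
    {"slide": [6,0,-0.7],"dr": [0,0,0],"jaw": 20},
    {"slide": [6,0,-0.7],"dr": [0,0,0],"jaw": 20}
  ]
}}

```text
clock: 16.65
position: [519.2, -172.3, 28.5]
ee_rot: [0.994, 0.106, -0.0, -0.0]
contact_force: [-0.1, -0.2, -2.6]
gripper_width: 35.1
grasp_force: 60.1
```

```bash
python3 m.py
```

```text
pos [ 519.2 -172.3   28.5] x [ 0.977  0.211 -0.   ] Fw [-1.3  1.2 -1.7] Ftool [-1.  -1.4  1.7] w 35.48463346684179 t 16.7 [0.02 0.03 0.01]
(235, 159, 9, 19)
```

{"op": "step_arm", "data": {
  "motion": [
    {"slide": [1,0,0],"dr": [0,0,0],"jaw": 20},
    {"slide": [2,0,0],"dr": [0,0,0],"jaw": 20},
    {"slide": [3.5,0,0],"dr": [0,0,0],"jaw": 20},
    {"slide": [5,0,0],"dr": [0,0,0],"jaw": 20},
    {"slide": [6.5,0,0],"dr": [0,0,0],"jaw": 20},
    {"slide": [8,0,0],"dr": [0,0,0],"jaw": 20},
    {"slide": [8,0,0],"dr": [0,0,0],"jaw": 20},
    {"slide": [8,0,0],"dr": [0,0,0],"jaw": 20}
  ]
}}

```text
clock: 17.7
position: [526.4, -170.6, 28.3]
ee_rot: [0.994, 0.106, -0.001, -0.0]
contact_force: [-4.1, -0.1, -1.2]
gripper_width: 35.2
grasp_force: 60.4
```

```bash
python3 m.py
```

```text
pos [ 526.4 -170.6   28.3] x [ 0.977  0.211 -0.001] Fw [-3.2 -1.4  0.1] Ftool [-3.5  0.6 -0.1] w 35.139403713119655 t 17.75 [-0.18  0.86  0.13]
(233, 159, 10, 17)
```

Run:
```python
from h import *
a=optics.get_image("top");b=optics.get_image("scene")
panel("pics/p8.png",[crop(b,210,140,265,205,8),crop(a,255,155,330,225,4)])
def mk(u):return plane
```

```text
(no output)
```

View pics/p8.png

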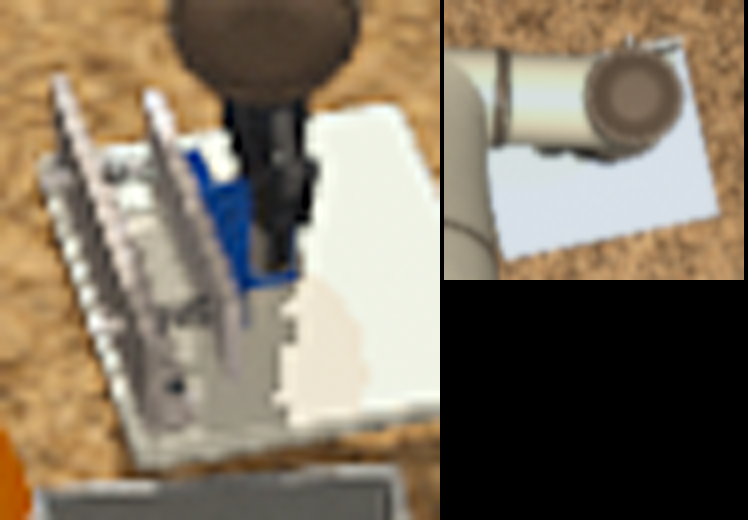

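The block's plate now lies flat against the sprung plate: sprung plate far top corner ≈(153,92), block far top ≈(190,153), block near lower ≈(246,325), sprung plate near lower ≈(231,372). I'll check the centring numerically.

Run:
```python
from h import *
S=lambda u,v:(210+(u+.5)/8-.5,140+(v+.5)/8-.5)
ey=np.array([-.211,.977])
for n,p,z in(("plate far top",(153,90),70),("block far top",(190,153),65),("block near low",(246,326),15),("plate near low",(231,374),20)):
    q=plane("scene",S(*p),z)[:2];print(n,q.round(1),"lat rel TCP",(ey@(q-[526.4,-170.6])).round(1))
```

```text
plate far top [ 581.2 -251.2] lat rel TCP -90.4
block far top [ 562.5 -203.8] lat rel TCP -40.0
block near low [ 535.7 -124.8] lat rel TCP 42.7
plate near low [544.1 -82.4] lat rel TCP 82.4
```

{"op": "step_arm", "data": {
  "motion": [
    {"slide": [1,0,0.2],"dr": [0,0,0],"jaw": 20},
    {"slide": [2,0,0.3],"dr": [0,0,0],"jaw": 20},
    {"slide": [3,0,0.3],"dr": [0,0,0],"jaw": 20},
    {"slide": [4,0,0.3],"dr": [0,0,0],"jaw": 20},
    {"slide": [5,0,0.3],"dr": [0,0,0],"jaw": 20},
    {"slide": [6,0,0.3],"dr": [0,0,0],"jaw": 20},
    {"slide": [6,0,0.3],"dr": [0,0,0],"jaw": 20},
    {"slide": [6,0,0.3],"dr": [0,0,0],"jaw": 20}
  ]
}}

```text
clock: 18.85
position: [530.5, -169.7, 28.2]
ee_rot: [0.994, 0.106, -0.003, -0.0]
contact_force: [-9.6, -2.5, 5.1]
gripper_width: 35.3
grasp_force: 61.2
```

```bash
python3 m.py
```

```text
pos [ 530.5 -169.7   28.3] x [ 0.977  0.211 -0.005] Fw [-8.3 -2.4  5.3] Ftool [-8.6  0.6 -5.3] w 35.38144051550023 t 18.9 [-0.49  2.24  0.26]
(232, 159, 11, 18)
```

{"op": "step_arm", "data": {
  "motion": [
    {"slide": [0,0,-0.2],"dr": [0,0,0],"jaw": 20},
    {"slide": [1,0,-0.2],"dr": [0,0,0],"jaw": 20},
    {"slide": [2,0,-0.2],"dr": [0,0,0],"jaw": 20},
    {"slide": [3,0,-0.2],"dr": [0,0,0],"jaw": 20},
    {"slide": [3,0,-0.2],"dr": [0,0,0],"jaw": 20},
    {"slide": [3,0,-0.2],"dr": [0,0,0],"jaw": 20},
    {"slide": [3,0,-0.2],"dr": [0,0,0],"jaw": 20},
    {"slide": [3,0,-0.2],"dr": [0,0,0],"jaw": 20}
  ]
}}

```text
clock: 19.9
position: [532.0, -169.3, 28.3]
ee_rot: [0.994, 0.106, -0.004, -0.0]
contact_force: [-12.0, -3.0, 6.1]
gripper_width: 35.6
grasp_force: 61.4
```

```bash
python3 m.py
```

```text
pos [ 532.  -169.3   28.3] x [ 0.977  0.211 -0.008] Fw [-11.2  -3.    5.9] Ftool [-11.6   0.5  -5.8] w 35.42608334033585 t 19.95 [-0.8   2.77  0.31]
(232, 159, 11, 17)
```

{"op": "step_arm", "data": {
  "motion": [
    {"slide": [0,0,0],"dr": [0,0,0],"jaw": 20},
    {"slide": [0,0,0],"dr": [0,0,0],"jaw": 20},
    {"slide": [0,0,0],"dr": [0,0,0],"jaw": 20},
    {"slide": [0,0,0],"dr": [0,0,0],"jaw": 20},
    {"slide": [0,0,0],"dr": [0,0,0],"jaw": 20},
    {"slide": [0,0,0],"dr": [0,0,0],"jaw": 20},
    {"slide": [0,0,0],"dr": [0,0,0],"jaw": 20},
    {"slide": [0,0,0],"dr": [0,0,0],"jaw": 20}
  ]
}}

```text
clock: 20.95
position: [532.0, -169.3, 28.3]
ee_rot: [0.994, 0.106, -0.004, -0.0]
contact_force: [-11.5, -2.5, 6.1]
gripper_width: 35.3
grasp_force: 61.4
```

{"op": "step_arm", "data": {
  "motion": [
    {"slide": [0,0,0],"dr": [0,0,0],"jaw": 20},
    {"slide": [0,0,0],"dr": [0,0,0],"jaw": 20},
    {"slide": [0,0,0],"dr": [0,0,0],"jaw": 20},
    {"slide": [0,0,0],"dr": [0,0,0],"jaw": 20},
    {"slide": [0,0,0],"dr": [0,0,0],"jaw": 20},
    {"slide": [0,0,0],"dr": [0,0,0],"jaw": 20},
    {"slide": [0,0,0],"dr": [0,0,0],"jaw": 20},
    {"slide": [0,0,0],"dr": [0,0,0],"jaw": 20}
  ]
}}

```text
clock: 21.95
position: [532.0, -169.3, 28.3]
ee_rot: [0.994, 0.106, -0.004, -0.0]
contact_force: [-11.0, -1.5, 6.5]
gripper_width: 35.1
grasp_force: 61.4
```

{"op": "step_arm", "data": {
  "motion": [
    {"slide": [0,0,0],"dr": [0,0,0],"jaw": 20},
    {"slide": [0,0,0],"dr": [0,0,0],"jaw": 20},
    {"slide": [0,0,0],"dr": [0,0,0],"jaw": 20},
    {"slide": [0,0,0],"dr": [0,0,0],"jaw": 20},
    {"slide": [0,0,0],"dr": [0,0,0],"jaw": 20},
    {"slide": [0,0,0],"dr": [0,0,0],"jaw": 20},
    {"slide": [0,0,0],"dr": [0,0,0],"jaw": 20},
    {"slide": [0,0,0],"dr": [0,0,0],"jaw": 20}
  ]
}}

```text
clock: 22.95
position: [532.0, -169.3, 28.3]
ee_rot: [0.994, 0.106, -0.004, -0.0]
contact_force: [-11.9, -2.8, 7.0]
gripper_width: 35.1
grasp_force: 61.4
```

```bash
python3 m.py
python3 - <<'E'
from h import *
# sprung-plate shift along push seen in scene: compare far top corner region before/after
g=lambda n:cv2.cvtColor(cv2.imread(n),cv2.COLOR_BGR2GRAY)[148:166,222:233].astype(np.float32)
print(cv2.phaseCorrelate(cv2.resize(g("pics/scene7.png"),None,fx=4,fy=4),cv2.resize(g("pics/last.png"),None,fx=4,fy=4)))
E
```

```text
pos [ 532.  -169.3   28.3] x [ 0.977  0.211 -0.008] Fw [-11.5  -3.1   6.7] Ftool [-11.9   0.6  -6.6] w 35.74775491438121 t 23.0 [-0.75  2.87  0.32]
(232, 159, 11, 17)
((1.2005284732975525, -0.09293723056764946), 0.24298797948860829)
```

Run:
```python
from h import *
for n in("scene4","last"):
    m=orange(cv2.imread(f"pics/{n}.png"));print(n,cv2.countNonZero(m[160:262,185:300]),cv2.boundingRect(m[160:262,185:300]))
print(arm.job_done())
```

```text
scene4 1006 (2, 4, 111, 98)
last 1003 (2, 7, 32, 95)
the job is handed in; nothing more can be done
None
```

The job is handed in: the lid is open on its stop and the block stands on the board against the fence plate, within about 4 mm of its middle. The arm held it there for over 3 s and is still pushing with about 8–12 N. That range comes from the wrist force (11.5–12 N along the push) less my estimate of friction on the board.

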